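Sweep loose tube caps into the catch pan

TASK

Three loose screw caps lie on the lab bench: with the fingers closed, sweep them across the bench through the open side of the low metal catch pan until all three lie flat and wholly inside it. Push them gently along the bench without picking them up, tipping them over or flicking them, and leave everything else on the bench, including the small lidded pot standing among the caps, where it is.

Things in the scene. Friction and masses are not known exactly. Their poses are not given: they have to be found in the camera images.
- cap1: loose blue plastic screw cap from a sample tube, a squat ribbed disc 35 mm in diameter and 14 mm high, 11 to 18 g, lying flat on the bench; origin at the centre of its underside; slides easily when pushed from the side
- cap2: loose blue plastic screw cap from a sample tube, a squat ribbed disc 35 mm in diameter and 14 mm high, 11 to 18 g, lying flat on the bench; origin at the centre of its underside; slides easily when pushed from the side
- cap3: loose blue plastic screw cap from a sample tube, a squat ribbed disc 35 mm in diameter and 14 mm high, 11 to 18 g, lying flat on the bench; origin at the centre of its underside; slides easily when pushed from the side
- pan: three-sided steel pan fixed to the bench; inside 140 mm deep (x) by 220 mm wide (y); dark walls 4 mm thick, 25 mm high on its +x, +y and -y sides; the -x side is fully open without a lip, the floor flush with the bench. Origin at the centre of the floor: mouth at x = -70 mm, back wall at x = +70 mm, +x points inwards. The mouth faces roughly the robot's right (world -y)
- pot: upright sample pot with a blue lid, 44 mm in diameter and 45 mm high, 0.12 kg, standing in the row among the caps; origin at the centre of its underside; not to be moved
- weight: steel balance weight, 30 mm in diameter and 40 mm high, standing on the bench on the robot's side of the work; origin at the centre of its underside; not to be moved
- beaker: open glass beaker, 60 mm in diameter and 50 mm high, standing to the right of the caps; origin at the centre of its underside; not to be moved
- dish: closed glass culture dish, 90 mm in diameter and 15 mm high, on the far side of the work; origin at the centre of its underside; not to be moved
- jar: amber glass jar with a blue cap, 60 mm in diameter and 70 mm high, standing at the far right; origin at the centre of its underside; not to be moved
Mind the look-alikes: they are no part of the job. Leave any pink or white look-alike of the cap3 alone. Leave any pink look-alike of the cap2 alone.

How it is judged:
By the outcome, as a careful person would: the job done as asked, in the order asked, and still so for the second after the job is handed in, with the robot touching nothing.
It also fails if it takes over 72 s, if anything falls off the work surface, if the arm or the gripper's body presses on something with over 40 N, if the wrist force passes 120 N, or if a joint passes its speed limit or range.

ROBOT

A 6-joint arm with a two-finger parallel gripper is mounted at the origin on the work surface. World frame = base frame: x ahead of the robot, y to its left, z up, the work surface at z = 0. Lengths are in m, angles in rad, forces in N, time in s.
With the tool pointing down it reaches from about 0.35 to 0.85 m from the base axis. Payload 8.1 kg.
Tool frame: the origin (TCP) lies at the very end of the fingers, on their centre line; the grasp point (between the pads) lies 19 mm behind it; z points along the fingers, y is the line along which they close (so a half turn about z gives the same grasp; the last joint's range is limited). The gripper opens to 93 mm and grips with 3 to 60 N. Pads are 15 mm wide; open, the fingers measure 128 mm over their backs; the gripper's body (75 mm by 188 mm) begins 65 mm behind the grasp point.
Start: joints at [1.044, 0.13, 1.488, -0, 1.523, -0.085], TCP at [0.257, 0.542, 0.219] pointing down, gripper open.
Joint ranges: [-2.96, 2.96], [-0.89, 2.26], [0.02, 2.5], [-1.34, 4.48], [0, 2.73], [-2.66, 2.66]. Speed limits (rad/s): [2.39, 2.39, 2.79, 3.14, 3.14, 3.14].

INTERFACE

Orientations are given as a rotation vector (axis times angle).
In Python, from plant import get_obs, eyes, r, boxes_of, tip_of gives the robot as it stands.
- The arm moves only by the tool drive_tool, never from a script. Its arguments are lists of equal length, an entry for each row: "delta_pos": the shift along the tool's x, y, z in m, a list of three; "turn": the turn about the tool's z in rad; "grip": the finger opening in m, from 0 to 0.093. A call has exactly 10 rows; each row shifts and turns the commanded pose from where the row before left it, along the tool's axes as they then stand; what a row does not reach is not made up. A row lasts 1/12 s, in which the tool goes at most 41.7 mm and 7.16 degrees, less where a joint would pass 70% of its speed; a pose out of reach is approached as far as the arm can. A call is refused whole if a number of a shift passes 0.0417 or a number of a turn 0.125, either way. A call with a gripper value outside its range is refused whole. The fingers move at their own pace and stop on an object; the grip force is fixed at half the most. Time passes only in rows, so rows that do not move let the fingers close, or fill a call up. It gives the time, the measured TCP pose, the force, the opening and the grip force at its end, in the units of the state.
- get_obs(): the state, without advancing time (a new reading comes with each control period).
- eyes.capture(name): name is "scene" or "top" or "wrist"; returns the picture (400x640x3 uint8, red, green, blue); there is no depth.
- eyes.get_calibration(name): a dict with "K" (3x3 intrinsics, pixels), "distortion" ([k1, k2, p1, p2, k3] as OpenCV has them; the pictures are not rectified), "extrinsics" (4x4, takes a point from world to camera coordinates). Camera axes: x right, y down, z forward; pixel columns grow to the right and rows downward; lengths in m; the calibration is good to about 2 mm. A picture is of the moment at which its call begins: read the wrist's pose just before it. get_calibration takes no time and is no camera call; for the wrist camera it gives the pose at the moment of the call.
- r.sign_off(): hands the job in; it is judged then, once.
Trained networks look in the newest picture that a camera, given by its name, has taken for a name from the list of things; names that differ only in an ending like _2 or _b are one class to them, and where a whole thing is asked for, a point or a joint stands for the part that bears it (a point fixed in the world has none). Each returns a list of dicts, best first, with "p" (0 to 1); they miss things now and then, are a little off and sometimes report something else, mostly with a low value. They report only what shows in the picture. A call takes as long as a camera call. They do not tell look-alikes from the thing itself.
- boxes_of(target, camera): "extent" ([left, top, right, bottom] in pixels, round what is visible of it).
- tip_of(target, camera): "at" ([row, column] in pixels: a listed point, or the origin of a listed thing).
The state is a dict: "clock": time; "q": joint angles; "qvel": joint speeds; "tau": joint torques, N m; "tool_pos": TCP position; "tool_rot": TCP orientation; "wrist_force": force on the tool from outside, world axes, zero at the start; "ft_torque": the same for the moment, N m; "opening": finger opening in m; "gripper_force": force on a finger pad.
Only numpy, scipy, OpenCV 4.12 (cv2) and the standard library are available. Lean on these libraries where they do the work, as an engineer would, in place of code of your own. Each camera call takes 0.05 s, during which the arm holds its last target. There are 200 camera calls.

## Working session

There is one attempt and no reset: what is moved stays moved. The work goes in short steps, Python scripts to look and compute and a tool call to move; the robot and the scene stay as the last step left them, time stands still between calls to the robot, and variables do not carry over. Pictures are saved under pics/ and viewed, at most 10 in all, crops included, and the job is handed in when it is done.

Besides the shell and the picture viewer there is one more tool, called after "Request:" by a JSON object that holds its "api" and its "payload", one argument or row to a line. drive_tool: Moves the arm, as the interface text tells. Its arguments: {"type":"object","properties":{"delta_pos":{"type":"array","items":{"type":"array","items":{"type":"number"}}},"turn":{"type":"array","items":{"type":"number"}},"grip":{"type":"array","items":{"type":"number"}}},"required":["delta_pos","turn","grip"]}

```bash
mkdir -p pics
cat > h.py <<'E'
import numpy as np, cv2
from plant import get_obs, eyes, r, boxes_of, tip_of
def w(cam,u,v,z=0.0):
    c=eyes.get_calibration(cam);K=np.array(c["K"]);E=np.array(c["extrinsics"])
    p=cv2.undistortPoints(np.array([[[u,v]]],float),K,np.array(c["distortion"]))[0,0]
    R=E[:3,:3];t=E[:3,3];o=-R.T@t;d=R.T@np.array([p[0],p[1],1]);return (o+d*(z-o[2])/d[2])
def px(cam,P):
    c=eyes.get_calibration(cam);E=np.array(c["extrinsics"])
    return cv2.projectPoints(np.array(P,float).reshape(-1,3),cv2.Rodrigues(E[:3,:3])[0],E[:3,3],np.array(c["K"]),np.array(c["distortion"]))[0][:,0]
def snap(cam,n):
    im=eyes.capture(cam);cv2.imwrite(f"pics/{n}.png",im[...,::-1]);return im
E
python3 - <<'E'
from h import *
for c in("top","scene"):
    snap(c,c+"0")
for n in("cap1","pan","pot","weight","beaker","dish","jar"):
    for d in tip_of(n,"top"):
        v,u=d["at"]; print(n,round(d["p"],2),int(u),int(v),w("top",u,v).round(3)[:2])
o=get_obs();print(o["clock"],o["tool_pos"],o["tool_rot"])
E
```

```text
cap1 0.76 424 224 [ 0.51  -0.308]
cap1 0.7 404 183 [ 0.615 -0.265]
cap1 0.66 393 235 [ 0.484 -0.232]
cap1 0.57 332 141 [ 0.731 -0.088]
cap1 0.53 370 168 [ 0.655 -0.183]
cap1 0.48 362 257 [ 0.434 -0.152]
cap1 0.47 363 220 [ 0.523 -0.158]
cap1 0.22 377 199 [ 0.576 -0.195]
pan 0.75 208 222 [0.531 0.228]
pot 0.84 376 197 [ 0.58  -0.192]
weight 0.43 285 284 [0.373 0.039]
weight 0.36 212 224 [0.526 0.219]
beaker 0.9 446 260 [ 0.42  -0.356]
dish 0.77 273 125 [0.777 0.064]
jar 0.77 360 131 [ 0.754 -0.163]
0.45 [0.25649742 0.54235667 0.21855557] [-6.88309702e-01 -3.06524067e+00  2.59645657e-04]
```

View pics/top0.png

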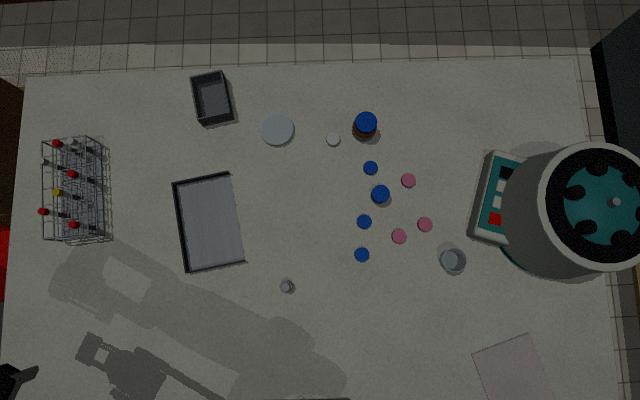

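View pics/scene0.png

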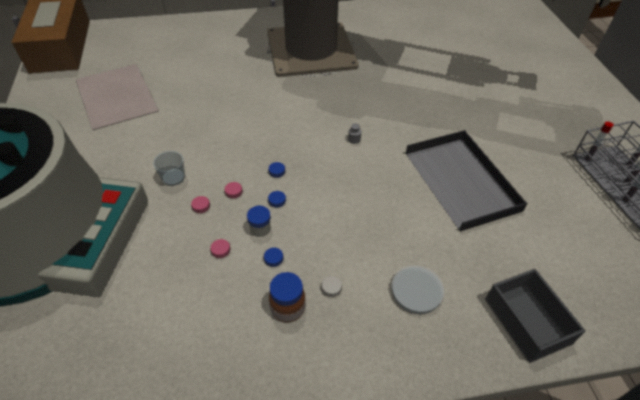

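The top view shows blue caps at (370,168), (364,222) and (362,255). Things that could be taken for them: pink discs at (408,180), (425,224) and (399,236), a white disc at (333,140), the pot lid at (381,194) and the jar cap at (366,121). I choose the three small flat blue discs. The pan is at (208,222) with its mouth to the right, and the scene view agrees with this.

Run:
```python
from h import *
for c in("top","scene"):
    im=cv2.imread(f"pics/{c}0.png");h=cv2.cvtColor(im,cv2.COLOR_BGR2HSV)
    for name,lo,hi,z in(("blue",(105,150,60),(125,255,255),.014),("pink",(150,60,80),(179,200,255),.014)):
        n,l,s,ce=cv2.connectedComponentsWithStats(cv2.inRange(h,lo,hi))
        for i in range(1,n):
            if s[i,4]>40:
                print(c,name,s[i,4],ce[i].round(),"z14",w(c,*ce[i],.010).round(3)[:2],"z45",w(c,*ce[i],.043).round(3)[:2])
for q in((174,183),(230,174),(188,271),(245,261)): print("pan",q,w("top",*q,.025).round(3)[:2])
im=cv2.imread("pics/top0.png")
a=cv2.resize(im[155:290,160:290],None,fx=3,fy=4*.75);b=cv2.resize(im[110:275,320:450],None,fx=3,fy=3)
o=np.zeros((500,790,3),np.uint8);o[:a.shape[0],:390]=a;o[:b.shape[0],400:790]=b;cv2.imwrite("pics/crop.png",o)
```

```text
top blue 347 [366. 121.] z14 [ 0.778 -0.175] z45 [ 0.765 -0.171]
top blue 141 [370. 167.] z14 [ 0.657 -0.18 ] z45 [ 0.649 -0.176]
top blue 241 [380. 193.] z14 [ 0.59  -0.203] z45 [ 0.584 -0.197]
top blue 149 [364. 221.] z14 [ 0.521 -0.158] z45 [ 0.518 -0.154]
top blue 154 [361. 254.] z14 [ 0.441 -0.148] z45 [ 0.441 -0.145]
top pink 147 [408. 180.] z14 [ 0.622 -0.274] z45 [ 0.615 -0.267]
top pink 153 [425. 224.] z14 [ 0.51  -0.308] z45 [ 0.507 -0.299]
top pink 159 [399. 236.] z14 [ 0.483 -0.242] z45 [ 0.481 -0.235]
scene blue 139 [276. 168.] z14 [ 0.441 -0.148] z45 [ 0.473 -0.15 ]
scene blue 164 [277. 198.] z14 [ 0.522 -0.158] z45 [ 0.55  -0.159]
scene blue 313 [258. 215.] z14 [ 0.56  -0.198] z45 [ 0.586 -0.197]
scene blue 222 [273. 256.] z14 [ 0.658 -0.18 ] z45 [ 0.68  -0.181]
scene blue 738 [286. 288.] z14 [ 0.725 -0.166] z45 [ 0.744 -0.167]
scene pink 223 [233. 189.] z14 [ 0.484 -0.241] z45 [ 0.514 -0.239]
scene pink 242 [200. 204.] z14 [ 0.511 -0.307] z45 [ 0.54  -0.302]
scene pink 298 [220. 248.] z14 [ 0.623 -0.274] z45 [ 0.646 -0.27 ]
pan (174, 183) [0.628 0.309]
pan (230, 174) [0.647 0.169]
pan (188, 271) [0.412 0.269]
pan (245, 261) [0.432 0.132]
```

View pics/crop.png

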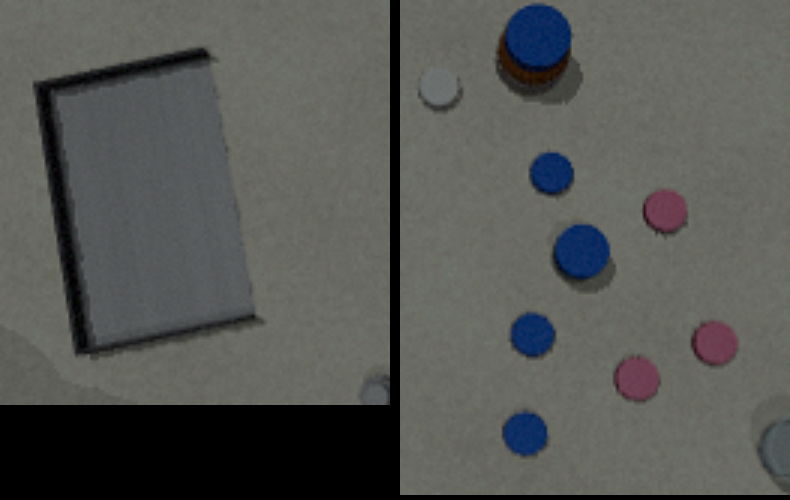

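The two cameras agree to about 1 mm, and the crop confirms three plain blue caps with the pot between them. Next I close the fingers and turn to the first push heading.

Request:
{"api": "drive_tool", "payload": {
  "delta_pos": [
    [0, 0, 0],
    [0, 0, 0],
    [0, 0, 0],
    [0, 0, 0],
    [0, 0, 0],
    [0, 0, 0],
    [0, 0, 0],
    [0, 0, 0],
    [0, 0, 0],
    [0, 0, 0]
  ],
  "turn": [0.0965, 0.0965, 0.0965, 0.0965, 0.0965, 0.0965, 0.0965, 0.0965, 0.0965, 0.0965],
  "grip": [0, 0, 0, 0, 0, 0, 0, 0, 0, 0]
}}

```text
clock: 1.28
tool_pos: [0.2565, 0.5424, 0.2187]
tool_rot: [2.038, 2.391, 0.0]
wrist_force: [0.4, 0.7, 0.5]
opening: 0.0309
gripper_force: 0.0
```

```bash
cat > to.py <<'E'
import sys
from h import *
o=get_obs();R=cv2.Rodrigues(np.array(o["tool_rot"]))[0];p=np.array(o["tool_pos"])
print(round(o["clock"],2),p.round(4),"yaw",np.degrees(np.arctan2(R[1,0],R[0,0])).round(2),"open",o["opening"],"F",np.round(o["wrist_force"],1))
a=list(map(float,sys.argv[1:]))
for i in range(0,len(a),3): print("to",a[i:i+3],"delta tool",(R.T@(np.array(a[i:i+3])-p)).round(4))
E
python3 to.py .664 -.226 .1
```

```text
1.28 [0.2565 0.5424 0.2187] yaw 99.12 open 0.030910626739480907 F [0.4 0.7 0.5]
to [0.664, -0.226, 0.1] delta tool [-0.8233  0.2805  0.1187]
```

Request:
{"api": "drive_tool", "payload": {
  "delta_pos": [
    [-0.027, 0.009, 0],
    [-0.027, 0.009, 0],
    [-0.027, 0.009, 0],
    [-0.027, 0.009, 0],
    [-0.027, 0.009, 0],
    [-0.027, 0.009, 0],
    [-0.027, 0.009, 0],
    [-0.027, 0.009, 0],
    [-0.027, 0.009, 0],
    [-0.027, 0.009, 0]
  ],
  "turn": [0, 0, 0, 0, 0, 0, 0, 0, 0, 0],
  "grip": [0, 0, 0, 0, 0, 0, 0, 0, 0, 0]
}}

```text
clock: 2.12
tool_pos: [0.3898, 0.2895, 0.2188]
tool_rot: [2.032, 2.396, 0.001]
wrist_force: [-0.7, 1.1, 0.6]
opening: 0.0004
gripper_force: 0.0
```

Request:
{"api": "drive_tool", "payload": {
  "delta_pos": [
    [-0.027, 0.009, 0],
    [-0.027, 0.009, 0],
    [-0.027, 0.009, 0],
    [-0.027, 0.009, 0],
    [-0.027, 0.009, 0],
    [-0.027, 0.009, 0],
    [-0.027, 0.009, 0],
    [-0.027, 0.009, 0],
    [-0.027, 0.009, 0],
    [-0.027, 0.009, 0]
  ],
  "turn": [0, 0, 0, 0, 0, 0, 0, 0, 0, 0],
  "grip": [0, 0, 0, 0, 0, 0, 0, 0, 0, 0]
}}

```text
clock: 2.95
tool_pos: [0.5228, 0.0377, 0.2188]
tool_rot: [2.032, 2.396, 0.0]
wrist_force: [0.9, 0.2, 0.3]
opening: 0.001
gripper_force: 0.0
```

Request:
{"api": "drive_tool", "payload": {
  "delta_pos": [
    [-0.027, 0.009, 0],
    [-0.027, 0.009, 0],
    [-0.027, 0.009, 0],
    [-0.027, 0.009, 0],
    [-0.027, 0.009, 0],
    [-0.027, 0.009, 0],
    [-0.027, 0.009, 0],
    [-0.027, 0.009, 0],
    [-0.014, 0.009, 0],
    [0, 0, 0]
  ],
  "turn": [0, 0, 0, 0, 0, 0, 0, 0, 0, 0],
  "grip": [0, 0, 0, 0, 0, 0, 0, 0, 0, 0]
}}

```text
clock: 3.78
tool_pos: [0.6406, -0.1777, 0.2179]
tool_rot: [2.035, 2.393, -0.001]
wrist_force: [0.8, 0.4, -0.8]
opening: 0.0001
gripper_force: 0.0
```

```bash
python3 to.py .664 -.226 .005
```

```text
3.78 [ 0.6406 -0.1777  0.2179] yaw 99.24 open 0.000147865395480882 F [ 0.8  0.4 -0.8]
to [0.664, -0.226, 0.005] delta tool [-0.0513  0.0154  0.213 ]
```

Request:
{"api": "drive_tool", "payload": {
  "delta_pos": [
    [-0.026, 0.0077, 0],
    [-0.0255, 0.0077, 0],
    [0, 0, 0.02],
    [0, 0, 0.02],
    [0, 0, 0.02],
    [0, 0, 0.02],
    [0, 0, 0.02],
    [0, 0, 0.02],
    [0, 0, 0.02],
    [0, 0, 0]
  ],
  "turn": [0, 0, 0, 0, 0, 0, 0, 0, 0, 0],
  "grip": [0, 0, 0, 0, 0, 0, 0, 0, 0, 0]
}}

```text
clock: 4.62
tool_pos: [0.6601, -0.2208, 0.0731]
tool_rot: [-2.026, -2.391, 0.004]
wrist_force: [-0.9, 1.3, -1.7]
opening: 0.0004
gripper_force: 0.0
```

```bash
python3 to.py .664 -.226 .005
```

```text
4.62 [ 0.6601 -0.2208  0.0731] yaw 99.43 open 0.0003721917056075247 F [-0.9  1.3 -1.7]
to [0.664, -0.226, 0.005] delta tool [-0.0061  0.0035  0.0681]
```

Request:
{"api": "drive_tool", "payload": {
  "delta_pos": [
    [-0.003, 0.002, 0],
    [-0.003, 0.0015, 0],
    [0, 0, 0.01],
    [0, 0, 0.01],
    [0, 0, 0.01],
    [0, 0, 0.01],
    [0, 0, 0.005],
    [0, 0, 0],
    [0, 0, 0],
    [0, 0, 0]
  ],
  "turn": [0, 0, 0, 0, 0, 0, 0, 0, 0, 0],
  "grip": [0, 0, 0, 0, 0, 0, 0, 0, 0, 0]
}}

```text
clock: 5.45
tool_pos: [0.668, -0.2284, 0.034]
tool_rot: [2.032, 2.396, 0.0]
wrist_force: [1.3, -0.1, -1.2]
opening: 0.0009
gripper_force: 0.0
```

```bash
python3 to.py .664 -.226 .005
```

```text
5.45 [ 0.668  -0.2284  0.034 ] yaw 99.4 open 0.0008543080599146332 F [ 1.3 -0.1 -1.2]
to [0.664, -0.226, 0.005] delta tool [ 0.003  -0.0036  0.029 ]
```

Request:
{"api": "drive_tool", "payload": {
  "delta_pos": [
    [0, -0.0036, 0],
    [0, 0, 0.007],
    [0, 0, 0.007],
    [0, 0, 0.006],
    [0, 0, 0.004],
    [0, 0, 0.002],
    [0, 0, 0.001],
    [0, 0, 0],
    [0, 0, 0],
    [0, 0, 0]
  ],
  "turn": [0, 0, 0, 0, 0, 0, 0, 0, 0, 0],
  "grip": [0, 0, 0, 0, 0, 0, 0, 0, 0, 0]
}}

```text
clock: 6.28
tool_pos: [0.6645, -0.229, 0.007]
tool_rot: [2.032, 2.396, 0.0]
wrist_force: [0.2, 1.2, 0.1]
opening: 0.0008
gripper_force: 0.0
```

```bash
python3 to.py .664 -.226 .005 .657 -.18 .006 .593 .204 .006
```

```text
6.28 [ 0.6645 -0.229   0.007 ] yaw 99.4 open 0.0008359442989539945 F [0.2 1.2 0.1]
to [0.664, -0.226, 0.005] delta tool [ 0.0031 -0.      0.002 ]
to [0.657, -0.18, 0.006] delta tool [0.0496 0.0006 0.001 ]
to [0.593, 0.204, 0.006] delta tool [4.389e-01 2.000e-04 9.000e-04]
```

Request:
{"api": "drive_tool", "payload": {
  "delta_pos": [
    [0.003, 0, 0.001],
    [0.004, 0, 0],
    [0.004, 0, 0],
    [0.004, 0, 0],
    [0.004, 0, 0],
    [0.004, 0, 0],
    [0.005, 0, 0],
    [0.006, 0, 0],
    [0.007, 0, 0],
    [0.007, 0, 0]
  ],
  "turn": [0, 0, 0, 0, 0, 0, 0, 0, 0, 0],
  "grip": [0, 0, 0, 0, 0, 0, 0, 0, 0, 0]
}}

```text
clock: 7.12
tool_pos: [0.6563, -0.1808, 0.0057]
tool_rot: [2.032, 2.396, 0.0]
wrist_force: [0.5, 0.5, 0.2]
opening: 0.0004
gripper_force: 0.1
```

Request:
{"api": "drive_tool", "payload": {
  "delta_pos": [
    [0.007, 0, 0],
    [0.007, 0, 0],
    [0.007, 0, 0],
    [0.007, 0, 0],
    [0.007, 0, 0],
    [0.007, 0, 0],
    [0.007, 0, 0],
    [0.007, 0, 0],
    [0.007, 0, 0],
    [0.007, 0, 0]
  ],
  "turn": [0, 0, 0, 0, 0, 0, 0, 0, 0, 0],
  "grip": [0, 0, 0, 0, 0, 0, 0, 0, 0, 0]
}}

```text
clock: 7.95
tool_pos: [0.6448, -0.1118, 0.0056]
tool_rot: [2.032, 2.396, 0.0]
wrist_force: [0.2, 0.3, -0.5]
opening: 0.0002
gripper_force: 0.1
```

```bash
cat > caps.py <<'E'
from h import *
for c in("top","scene"):
    im=eyes.capture(c);cv2.imwrite(f"pics/last_{c}.png",im[...,::-1]);h=cv2.cvtColor(im,cv2.COLOR_RGB2HSV)
    n,l,s,ce=cv2.connectedComponentsWithStats(cv2.inRange(h,(105,150,60),(125,255,255)))
    for i in range(1,n):
        if s[i,4]>25: print(c,s[i,4],"cap",w(c,*ce[i],.010).round(3)[:2],"pot",w(c,*ce[i],.043).round(3)[:2])
E
python3 to.py .593 .204 .006; python3 caps.py
```

```text
7.95 [ 0.6448 -0.1118  0.0056] yaw 99.39 open 0.00023681924832058912 F [ 0.2  0.3 -0.5]
to [0.593, 0.204, 0.006] delta tool [ 0.32    0.0004 -0.0004]
top 58 cap [ 0.637 -0.078] pot [ 0.63  -0.077]
scene 76 cap [ 0.437 -0.154] pot [ 0.469 -0.155]
scene 171 cap [ 0.523 -0.159] pot [ 0.551 -0.16 ]
scene 311 cap [ 0.56  -0.198] pot [ 0.587 -0.198]
scene 756 cap [ 0.725 -0.166] pot [ 0.744 -0.167]
```

Request:
{"api": "drive_tool", "payload": {
  "delta_pos": [
    [0.007, 0, 0],
    [0.007, 0, 0],
    [0.007, 0, 0],
    [0.007, 0, 0],
    [0.007, 0, 0],
    [0.007, 0, 0],
    [0.007, 0, 0],
    [0.007, 0, 0],
    [0.007, 0, 0],
    [0.007, 0, 0]
  ],
  "turn": [0, 0, 0, 0, 0, 0, 0, 0, 0, 0],
  "grip": [0, 0, 0, 0, 0, 0, 0, 0, 0, 0]
}}

```text
clock: 8.88
tool_pos: [0.6334, -0.0426, 0.0056]
tool_rot: [-2.032, -2.396, 0.0]
wrist_force: [0.3, -0.6, 0.3]
opening: -0.0
gripper_force: 0.0
```

Request:
{"api": "drive_tool", "payload": {
  "delta_pos": [
    [0.007, 0, 0],
    [0.007, 0, 0],
    [0.007, 0, 0],
    [0.007, 0, 0],
    [0.007, 0, 0],
    [0.007, 0, 0],
    [0.007, 0, 0],
    [0.007, 0, 0],
    [0.007, 0, 0],
    [0.007, 0, 0]
  ],
  "turn": [0, 0, 0, 0, 0, 0, 0, 0, 0, 0],
  "grip": [0, 0, 0, 0, 0, 0, 0, 0, 0, 0]
}}

```text
clock: 9.72
tool_pos: [0.622, 0.0264, 0.0056]
tool_rot: [-2.032, -2.396, -0.0]
wrist_force: [-0.8, 0.4, -0.2]
opening: 0.0006
gripper_force: 0.0
```

```bash
python3 to.py .593 .204 .006; python3 caps.py
```

```text
9.72 [0.622  0.0264 0.0056] yaw 99.4 open 0.0005973078215524526 F [-0.8  0.4 -0.2]
to [0.593, 0.204, 0.006] delta tool [ 0.18    0.0004 -0.0004]
top 350 cap [ 0.777 -0.175] pot [ 0.765 -0.171]
top 245 cap [ 0.589 -0.202] pot [ 0.584 -0.197]
top 148 cap [ 0.521 -0.158] pot [ 0.518 -0.154]
top 153 cap [ 0.442 -0.149] pot [ 0.441 -0.145]
scene 132 cap [ 0.441 -0.149] pot [ 0.473 -0.151]
scene 168 cap [ 0.523 -0.158] pot [ 0.551 -0.16 ]
scene 313 cap [ 0.56  -0.198] pot [ 0.586 -0.197]
scene 740 cap [ 0.725 -0.166] pot [ 0.744 -0.167]
```

View pics/last_scene.png

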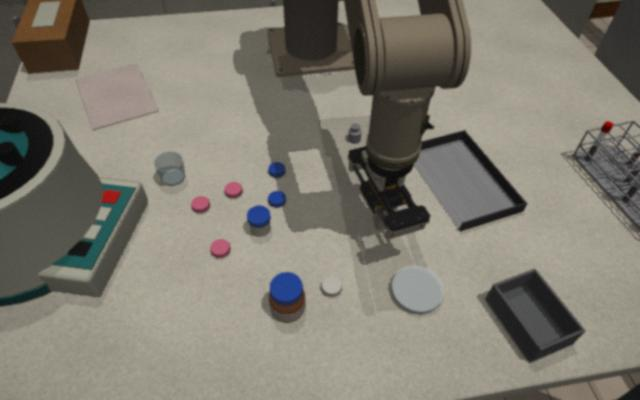

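The cap is hidden behind the gripper, around (395,215), and nothing else has moved. I check it with the wrist camera.

```bash
sed -i 's/for c in("top","scene")/for c in("top","scene","wrist")/' caps.py; python3 caps.py | grep wrist
```

```text
wrist 2382 cap [0.617 0.053] pot [0.615 0.063]
```

The wrist camera shows the cap centred in front of the fingers.

Request:
{"api": "drive_tool", "payload": {
  "delta_pos": [
    [0.007, 0, 0],
    [0.007, 0, 0],
    [0.007, 0, 0],
    [0.007, 0, 0],
    [0.007, 0, 0],
    [0.007, 0, 0],
    [0.007, 0, 0],
    [0.007, 0, 0],
    [0.007, 0, 0],
    [0.007, 0, 0]
  ],
  "turn": [0, 0, 0, 0, 0, 0, 0, 0, 0, 0],
  "grip": [0, 0, 0, 0, 0, 0, 0, 0, 0, 0]
}}

```text
clock: 10.8
tool_pos: [0.6105, 0.0955, 0.0056]
tool_rot: [-2.032, -2.396, 0.0]
wrist_force: [-0.5, -0.4, -0.8]
opening: 0.0005
gripper_force: 0.0
```

Request:
{"api": "drive_tool", "payload": {
  "delta_pos": [
    [0.007, 0, 0],
    [0.007, 0, 0],
    [0.007, 0, 0],
    [0.007, 0, 0],
    [0.007, 0, 0],
    [0.007, 0, 0],
    [0.007, 0, 0],
    [0.007, 0, 0],
    [0.007, 0, 0],
    [0.007, 0, 0]
  ],
  "turn": [0, 0, 0, 0, 0, 0, 0, 0, 0, 0],
  "grip": [0, 0, 0, 0, 0, 0, 0, 0, 0, 0]
}}

```text
clock: 11.63
tool_pos: [0.5991, 0.1645, 0.0057]
tool_rot: [2.032, 2.396, 0.0]
wrist_force: [0.6, -0.3, -1.1]
opening: 0.0002
gripper_force: 0.1
```

Request:
{"api": "drive_tool", "payload": {
  "delta_pos": [
    [0.007, 0, 0],
    [0.006, 0, 0],
    [0.005, 0, 0],
    [0.004, 0, 0],
    [0.004, 0, 0],
    [0.003, 0, 0],
    [0.002, 0, 0],
    [0.001, 0, 0],
    [0, 0, 0],
    [0, 0, 0]
  ],
  "turn": [0, 0, 0, 0, 0, 0, 0, 0, 0, 0],
  "grip": [0, 0, 0, 0, 0, 0, 0, 0, 0, 0]
}}

```text
clock: 12.47
tool_pos: [0.594, 0.1952, 0.0056]
tool_rot: [2.032, 2.396, -0.0]
wrist_force: [-0.1, 0.2, -0.3]
opening: 0.0005
gripper_force: 0.0
```

Request:
{"api": "drive_tool", "payload": {
  "delta_pos": [
    [-0.005, 0, 0],
    [-0.01, 0, 0],
    [-0.01, 0, 0],
    [-0.01, 0, -0.01],
    [-0.01, 0, -0.02],
    [-0.01, 0, -0.02],
    [-0.01, 0, -0.02],
    [-0.01, 0, -0.02],
    [0, 0, -0.01],
    [0, 0, 0]
  ],
  "turn": [0, 0, 0, 0, 0, 0, 0, 0, 0, 0],
  "grip": [0, 0, 0, 0, 0, 0, 0, 0, 0, 0]
}}

```text
clock: 13.3
tool_pos: [0.6087, 0.1205, 0.1097]
tool_rot: [2.032, 2.391, 0.007]
wrist_force: [-0.3, 0.4, 0.0]
opening: 0.0002
gripper_force: 0.0
```

```bash
python3 to.py .52 -.206 .006; python3 caps.py
```

```text
13.3 [0.6087 0.1205 0.1097] yaw 99.29 open 0.00016708155799686082 F [-0.3  0.4  0. ]
to [0.52, -0.206, 0.006] delta tool [-0.3078 -0.1409  0.1029]
top 350 cap [ 0.777 -0.175] pot [ 0.765 -0.171]
top 246 cap [ 0.589 -0.202] pot [ 0.584 -0.197]
top 123 cap [0.589 0.224] pot [0.584 0.214]
top 148 cap [ 0.521 -0.158] pot [ 0.518 -0.154]
top 154 cap [ 0.441 -0.149] pot [ 0.44  -0.145]
scene 144 cap [ 0.442 -0.148] pot [ 0.474 -0.15 ]
scene 167 cap [ 0.522 -0.158] pot [ 0.55  -0.159]
scene 199 cap [0.59  0.221] pot [0.615 0.203]
scene 311 cap [ 0.56  -0.198] pot [ 0.586 -0.197]
scene 731 cap [ 0.725 -0.166] pot [ 0.744 -0.167]
wrist 1257 cap [0.588 0.222] pot [0.589 0.219]
```

Request:
{"api": "drive_tool", "payload": {
  "delta_pos": [
    [-0.03, -0.014, 0],
    [-0.034, -0.0155, 0],
    [-0.034, -0.0155, 0],
    [-0.034, -0.0155, 0],
    [-0.034, -0.0155, 0],
    [-0.034, -0.0155, 0],
    [-0.034, -0.0155, 0],
    [-0.034, -0.0155, 0],
    [-0.026, -0.012, 0],
    [-0.014, -0.0065, 0]
  ],
  "turn": [0, 0, 0, 0, 0, 0, 0, 0, 0, 0],
  "grip": [0, 0, 0, 0, 0, 0, 0, 0, 0, 0]
}}

```text
clock: 14.28
tool_pos: [0.5153, -0.2076, 0.1037]
tool_rot: [-2.032, -2.392, 0.002]
wrist_force: [-0.3, 0.1, 0.4]
opening: 0.0007
gripper_force: 0.0
```

Request:
{"api": "drive_tool", "payload": {
  "delta_pos": [
    [0, 0, 0],
    [0, 0, 0],
    [0, 0, 0.01],
    [0, 0, 0.015],
    [0, 0, 0.015],
    [0, 0, 0.015],
    [0, 0, 0.01],
    [0, 0, 0],
    [0, 0, 0],
    [0, 0, 0]
  ],
  "turn": [0.09, 0.097, 0, 0, 0, 0, 0, 0, 0, 0],
  "grip": [0, 0, 0, 0, 0, 0, 0, 0, 0, 0]
}}

```text
clock: 15.12
tool_pos: [0.5177, -0.2054, 0.0409]
tool_rot: [2.245, 2.197, 0.0]
wrist_force: [-0.3, -0.9, 0.8]
opening: 0.001
gripper_force: 0.0
```

```bash
python3 to.py .5205 -.206 .006
```

```text
15.12 [ 0.5177 -0.2054  0.0409] yaw 88.76 open 0.0009797212598270837 F [-0.3 -0.9  0.8]
to [0.5205, -0.206, 0.006] delta tool [-0.0005  0.0028  0.0349]
```

Request:
{"api": "drive_tool", "payload": {
  "delta_pos": [
    [0, 0.0028, 0],
    [0, 0, 0.008],
    [0, 0, 0.008],
    [0, 0, 0.008],
    [0, 0, 0.006],
    [0, 0, 0.003],
    [0, 0, 0.002],
    [0, 0, 0],
    [0, 0, 0],
    [0.002, 0, 0]
  ],
  "turn": [0, 0, 0, 0, 0, 0, 0, 0, 0, 0],
  "grip": [0, 0, 0, 0, 0, 0, 0, 0, 0, 0]
}}

```text
clock: 15.95
tool_pos: [0.5206, -0.204, 0.0061]
tool_rot: [2.247, 2.195, 0.0]
wrist_force: [0.4, -0.1, 0.1]
opening: 0.0
gripper_force: 0.0
```

Request:
{"api": "drive_tool", "payload": {
  "delta_pos": [
    [0.004, 0, 0],
    [0.004, 0, 0],
    [0.004, 0, 0],
    [0.004, 0, 0],
    [0.004, 0, 0],
    [0.004, 0, 0],
    [0.005, 0, 0],
    [0.006, 0, 0],
    [0.007, 0, 0],
    [0.007, 0, 0]
  ],
  "turn": [0, 0, 0, 0, 0, 0, 0, 0, 0, 0],
  "grip": [0, 0, 0, 0, 0, 0, 0, 0, 0, 0]
}}

```text
clock: 16.78
tool_pos: [0.5214, -0.1539, 0.0056]
tool_rot: [-2.247, -2.196, -0.0]
wrist_force: [1.1, -0.4, 0.4]
opening: 0.0002
gripper_force: 0.1
```

Request:
{"api": "drive_tool", "payload": {
  "delta_pos": [
    [0.007, 0, 0],
    [0.007, 0, 0],
    [0.007, 0, 0],
    [0.007, 0, 0],
    [0.007, 0, 0],
    [0.007, 0, 0],
    [0.007, 0, 0],
    [0.007, 0, 0],
    [0.007, 0, 0],
    [0.007, 0, 0]
  ],
  "turn": [0, 0, 0, 0, 0, 0, 0, 0, 0, 0],
  "grip": [0, 0, 0, 0, 0, 0, 0, 0, 0, 0]
}}

```text
clock: 17.62
tool_pos: [0.523, -0.0839, 0.0056]
tool_rot: [-2.247, -2.196, -0.0]
wrist_force: [0.4, 0.1, 0.0]
opening: 0.0004
gripper_force: 0.0
```

```bash
python3 to.py .530 .195 .006; python3 caps.py |grep wrist
```

```text
17.62 [ 0.523  -0.0839  0.0056] yaw 88.68 open 0.0004053611318308992 F [0.4 0.1 0. ]
to [0.53, 0.195, 0.006] delta tool [ 0.279   0.0006 -0.0004]
wrist 2374 cap [ 0.523 -0.057] pot [ 0.523 -0.047]
wrist 631 cap [ 0.432 -0.155] pot [ 0.45  -0.124]
```

Request:
{"api": "drive_tool", "payload": {
  "delta_pos": [
    [0.007, 0, 0],
    [0.007, 0, 0],
    [0.007, 0, 0],
    [0.007, 0, 0],
    [0.007, 0, 0],
    [0.007, 0, 0],
    [0.007, 0, 0],
    [0.007, 0, 0],
    [0.007, 0, 0],
    [0.007, 0, 0]
  ],
  "turn": [0, 0, 0, 0, 0, 0, 0, 0, 0, 0],
  "grip": [0, 0, 0, 0, 0, 0, 0, 0, 0, 0]
}}

```text
clock: 18.6
tool_pos: [0.5246, -0.0139, 0.0056]
tool_rot: [-2.247, -2.196, 0.0]
wrist_force: [-0.9, 0.2, -0.8]
opening: 0.0008
gripper_force: 0.1
```

Request:
{"api": "drive_tool", "payload": {
  "delta_pos": [
    [0.007, 0, 0],
    [0.007, 0, 0],
    [0.007, 0, 0],
    [0.007, 0, 0],
    [0.007, 0, 0],
    [0.007, 0, 0],
    [0.007, 0, 0],
    [0.007, 0, 0],
    [0.007, 0, 0],
    [0.007, 0, 0]
  ],
  "turn": [0, 0, 0, 0, 0, 0, 0, 0, 0, 0],
  "grip": [0, 0, 0, 0, 0, 0, 0, 0, 0, 0]
}}

```text
clock: 19.43
tool_pos: [0.5262, 0.056, 0.0056]
tool_rot: [-2.247, -2.196, 0.0]
wrist_force: [-0.1, 1.3, 0.8]
opening: 0.0005
gripper_force: 0.1
```

Request:
{"api": "drive_tool", "payload": {
  "delta_pos": [
    [0.007, 0, 0],
    [0.007, 0, 0],
    [0.007, 0, 0],
    [0.007, 0, 0],
    [0.007, 0, 0],
    [0.007, 0, 0],
    [0.007, 0, 0],
    [0.007, 0, 0],
    [0.007, 0, 0],
    [0.007, 0, 0]
  ],
  "turn": [0, 0, 0, 0, 0, 0, 0, 0, 0, 0],
  "grip": [0, 0, 0, 0, 0, 0, 0, 0, 0, 0]
}}

```text
clock: 20.27
tool_pos: [0.5279, 0.126, 0.0056]
tool_rot: [2.247, 2.196, -0.0]
wrist_force: [0.2, -0.3, 0.0]
opening: 0.0003
gripper_force: 0.1
```

```bash
python3 to.py .530 .195 .006; python3 caps.py |grep wrist
```

```text
20.27 [0.5279 0.126  0.0056] yaw 88.68 open 0.0002958722064768183 F [ 0.2 -0.3  0. ]
to [0.53, 0.195, 0.006] delta tool [ 0.069   0.0005 -0.0004]
wrist 3512 cap [0.59  0.222] pot [0.578 0.219]
wrist 2456 cap [0.528 0.153] pot [0.528 0.164]
```

Request:
{"api": "drive_tool", "payload": {
  "delta_pos": [
    [0.007, 0, 0],
    [0.007, 0, 0],
    [0.007, 0, 0],
    [0.007, 0, 0],
    [0.007, 0, 0],
    [0.007, 0, 0],
    [0.007, 0, 0],
    [0.006, 0, 0],
    [0.005, 0, 0],
    [0.004, 0, 0]
  ],
  "turn": [0, 0, 0, 0, 0, 0, 0, 0, 0, 0],
  "grip": [0, 0, 0, 0, 0, 0, 0, 0, 0, 0]
}}

```text
clock: 21.25
tool_pos: [0.5293, 0.19, 0.0056]
tool_rot: [2.246, 2.196, 0.0]
wrist_force: [-0.8, 0.1, 0.4]
opening: 0.0004
gripper_force: 0.1
```

Request:
{"api": "drive_tool", "payload": {
  "delta_pos": [
    [0.002, 0, 0],
    [0, 0, 0],
    [-0.01, 0, 0],
    [-0.01, 0, 0],
    [-0.02, 0, -0.01],
    [-0.02, 0, -0.02],
    [-0.02, 0, -0.025],
    [-0.01, 0, -0.025],
    [-0.01, 0, -0.02],
    [0, 0, 0]
  ],
  "turn": [0, 0, 0, 0, 0, 0, 0, 0, 0.098, 0],
  "grip": [0, 0, 0, 0, 0, 0, 0, 0, 0, 0]
}}

```text
clock: 22.08
tool_pos: [0.5301, 0.0885, 0.1108]
tool_rot: [2.356, 2.07, 0.009]
wrist_force: [0.3, 1.1, 0.9]
opening: 0.0007
gripper_force: 0.0
```

```bash
python3 to.py .4353 -.1965 .006; python3 caps.py
```

```text
22.08 [0.5301 0.0885 0.1108] yaw 82.61 open 0.0006534992492037118 F [0.3 1.1 0.9]
to [0.4353, -0.1965, 0.006] delta tool [-0.2949 -0.0582  0.1042]
top 350 cap [ 0.777 -0.175] pot [ 0.765 -0.171]
top 245 cap [ 0.589 -0.202] pot [ 0.584 -0.197]
top 118 cap [0.526 0.219] pot [0.522 0.209]
top 154 cap [ 0.441 -0.148] pot [ 0.44  -0.145]
scene 141 cap [ 0.441 -0.148] pot [ 0.473 -0.15 ]
scene 173 cap [0.53  0.218] pot [0.558 0.2  ]
scene 195 cap [0.59  0.221] pot [0.615 0.203]
scene 311 cap [ 0.559 -0.198] pot [ 0.586 -0.197]
scene 731 cap [ 0.725 -0.166] pot [ 0.744 -0.167]
wrist 1433 cap [0.588 0.223] pot [0.581 0.216]
wrist 1379 cap [0.528 0.219] pot [0.529 0.213]
```

Request:
{"api": "drive_tool", "payload": {
  "delta_pos": [
    [-0.028, -0.0055, 0],
    [-0.033, -0.0065, 0],
    [-0.033, -0.0065, 0],
    [-0.033, -0.0065, 0],
    [-0.033, -0.0065, 0],
    [-0.033, -0.0065, 0],
    [-0.033, -0.0065, 0],
    [-0.033, -0.0065, 0],
    [-0.024, -0.005, 0],
    [-0.011, -0.002, 0]
  ],
  "turn": [0, 0, 0, 0, 0, 0, 0, 0, 0, 0],
  "grip": [0, 0, 0, 0, 0, 0, 0, 0, 0, 0]
}}

```text
clock: 23.07
tool_pos: [0.4318, -0.1952, 0.1037]
tool_rot: [-2.35, -2.081, 0.003]
wrist_force: [0.6, 0.0, -0.5]
opening: 0.0005
gripper_force: 0.0
```

Request:
{"api": "drive_tool", "payload": {
  "delta_pos": [
    [0, 0, 0],
    [0, 0, 0],
    [0, 0, 0.01],
    [0, 0, 0.015],
    [0, 0, 0.015],
    [0, 0, 0.015],
    [0, 0, 0.01],
    [0, 0, 0],
    [0, 0, 0],
    [0, 0, 0]
  ],
  "turn": [0, 0, 0, 0, 0, 0, 0, 0, 0, 0],
  "grip": [0, 0, 0, 0, 0, 0, 0, 0, 0, 0]
}}

```text
clock: 23.9
tool_pos: [0.4346, -0.1933, 0.0412]
tool_rot: [2.35, 2.084, 0.0]
wrist_force: [-0.2, -0.3, 0.9]
opening: 0.0003
gripper_force: 0.0
```

```bash
python3 to.py .4353 -.1965 .006
```

```text
23.9 [ 0.4346 -0.1933  0.0412] yaw 83.12 open 0.00034611942299516785 F [-0.2 -0.3  0.9]
to [0.4353, -0.1965, 0.006] delta tool [-0.0031  0.0011  0.0352]
```

Request:
{"api": "drive_tool", "payload": {
  "delta_pos": [
    [-0.003, 0.001, 0],
    [0, 0, 0.008],
    [0, 0, 0.008],
    [0, 0, 0.008],
    [0, 0, 0.006],
    [0, 0, 0.003],
    [0, 0, 0.0025],
    [0, 0, 0],
    [0, 0, 0],
    [0.002, 0, 0]
  ],
  "turn": [0, 0, 0, 0, 0, 0, 0, 0, 0, 0],
  "grip": [0, 0, 0, 0, 0, 0, 0, 0, 0, 0]
}}

```text
clock: 24.73
tool_pos: [0.4352, -0.195, 0.0055]
tool_rot: [2.351, 2.082, 0.0]
wrist_force: [-0.7, -0.6, -0.1]
opening: 0.0003
gripper_force: 0.0
```

Request:
{"api": "drive_tool", "payload": {
  "delta_pos": [
    [0.004, 0, 0],
    [0.004, 0, 0],
    [0.004, 0, 0],
    [0.004, 0, 0],
    [0.004, 0, 0],
    [0.004, 0, 0],
    [0.005, 0, 0],
    [0.006, 0, 0],
    [0.007, 0, 0],
    [0.007, 0, 0]
  ],
  "turn": [0, 0, 0, 0, 0, 0, 0, 0, 0, 0],
  "grip": [0, 0, 0, 0, 0, 0, 0, 0, 0, 0]
}}

```text
clock: 25.57
tool_pos: [0.4408, -0.1453, 0.0051]
tool_rot: [-2.352, -2.083, 0.0]
wrist_force: [-0.1, -1.1, 0.5]
opening: 0.0002
gripper_force: 0.1
```

Request:
{"api": "drive_tool", "payload": {
  "delta_pos": [
    [0.007, 0, 0],
    [0.007, 0, 0],
    [0.007, 0, 0],
    [0.007, 0, 0],
    [0.007, 0, 0],
    [0.007, 0, 0],
    [0.007, 0, 0],
    [0.007, 0, 0],
    [0.007, 0, 0],
    [0.007, 0, 0]
  ],
  "turn": [0, 0, 0, 0, 0, 0, 0, 0, 0, 0],
  "grip": [0, 0, 0, 0, 0, 0, 0, 0, 0, 0]
}}

```text
clock: 26.4
tool_pos: [0.4493, -0.0758, 0.0051]
tool_rot: [-2.352, -2.083, -0.0]
wrist_force: [-0.5, -0.1, 0.3]
opening: 0.0007
gripper_force: 0.0
```

Request:
{"api": "drive_tool", "payload": {
  "delta_pos": [
    [0.007, 0, 0],
    [0.007, 0, 0],
    [0.007, 0, 0],
    [0.007, 0, 0],
    [0.007, 0, 0],
    [0.007, 0, 0],
    [0.007, 0, 0],
    [0.007, 0, 0],
    [0.007, 0, 0],
    [0.007, 0, 0]
  ],
  "turn": [0, 0, 0, 0, 0, 0, 0, 0, 0, 0],
  "grip": [0, 0, 0, 0, 0, 0, 0, 0, 0, 0]
}}

```text
clock: 27.23
tool_pos: [0.4578, -0.0063, 0.0051]
tool_rot: [2.352, 2.083, 0.0]
wrist_force: [-0.7, 0.2, 1.1]
opening: 0.0002
gripper_force: 0.0
```

```bash
python3 to.py .482 .19 .006; python3 caps.py |grep wrist
```

```text
27.23 [ 0.4578 -0.0063  0.0051] yaw 83.06 open 0.00023160198308149404 F [-0.7  0.2  1.1]
to [0.482, 0.19, 0.006] delta tool [ 0.1978  0.0003 -0.0008]
wrist 2412 cap [0.461 0.02 ] pot [0.462 0.031]
```

Request:
{"api": "drive_tool", "payload": {
  "delta_pos": [
    [0.007, 0, 0],
    [0.007, 0, 0],
    [0.007, 0, 0],
    [0.007, 0, 0],
    [0.007, 0, 0],
    [0.007, 0, 0],
    [0.007, 0, 0],
    [0.007, 0, 0],
    [0.007, 0, 0],
    [0.007, 0, 0]
  ],
  "turn": [0, 0, 0, 0, 0, 0, 0, 0, 0, 0],
  "grip": [0, 0, 0, 0, 0, 0, 0, 0, 0, 0]
}}

```text
clock: 28.22
tool_pos: [0.4662, 0.0632, 0.0051]
tool_rot: [-2.352, -2.083, 0.0]
wrist_force: [0.1, -0.7, 0.1]
opening: 0.0004
gripper_force: 0.0
```

Request:
{"api": "drive_tool", "payload": {
  "delta_pos": [
    [0.007, 0, 0],
    [0.007, 0, 0],
    [0.007, 0, 0],
    [0.007, 0, 0],
    [0.007, 0, 0],
    [0.007, 0, 0],
    [0.007, 0, 0],
    [0.007, 0, 0],
    [0.007, 0, 0],
    [0.007, 0, 0]
  ],
  "turn": [0, 0, 0, 0, 0, 0, 0, 0, 0, 0],
  "grip": [0, 0, 0, 0, 0, 0, 0, 0, 0, 0]
}}

```text
clock: 29.05
tool_pos: [0.4747, 0.1326, 0.0051]
tool_rot: [2.352, 2.083, -0.0]
wrist_force: [0.2, -0.2, 0.2]
opening: 0.0008
gripper_force: 0.1
```

Request:
{"api": "drive_tool", "payload": {
  "delta_pos": [
    [0.007, 0, 0],
    [0.007, 0, 0],
    [0.007, 0, 0],
    [0.007, 0, 0],
    [0.006, 0, 0],
    [0.006, 0, 0],
    [0.005, 0, 0],
    [0.004, 0, 0],
    [0.003, 0, 0],
    [0.001, 0, 0]
  ],
  "turn": [0, 0, 0, 0, 0, 0, 0, 0, 0, 0],
  "grip": [0, 0, 0, 0, 0, 0, 0, 0, 0, 0]
}}

```text
clock: 29.88
tool_pos: [0.481, 0.185, 0.0051]
tool_rot: [-2.351, -2.083, -0.0]
wrist_force: [0.7, 0.3, -0.0]
opening: 0.0002
gripper_force: 0.1
```

Request:
{"api": "drive_tool", "payload": {
  "delta_pos": [
    [0, 0, 0],
    [0, 0, 0],
    [-0.01, 0, 0],
    [-0.01, 0, 0],
    [-0.02, 0, -0.01],
    [-0.02, 0, -0.02],
    [-0.02, 0, -0.025],
    [-0.02, 0, -0.025],
    [-0.02, 0, -0.02],
    [0, 0, 0]
  ],
  "turn": [0, 0, 0, 0, 0, 0, 0, 0, 0, 0],
  "grip": [0, 0, 0, 0, 0, 0, 0, 0, 0, 0]
}}

```text
clock: 30.72
tool_pos: [0.4689, 0.0618, 0.1098]
tool_rot: [2.35, 2.076, 0.007]
wrist_force: [1.1, -0.3, 0.1]
opening: 0.0005
gripper_force: 0.0
```

Request:
{"api": "drive_tool", "payload": {
  "delta_pos": [
    [-0.015, 0, -0.02],
    [-0.015, 0, -0.02],
    [-0.015, 0, -0.02],
    [-0.015, 0, -0.02],
    [-0.015, 0, -0.01],
    [-0.01, 0, 0],
    [0, 0, 0],
    [0, 0, 0],
    [0, 0, 0],
    [0, 0, 0]
  ],
  "turn": [0, 0, 0, 0, 0, 0, 0, 0, 0, 0],
  "grip": [0, 0, 0, 0, 0, 0, 0, 0, 0, 0]
}}

```text
clock: 31.55
tool_pos: [0.4555, -0.0182, 0.1937]
tool_rot: [-2.35, -2.082, 0.002]
wrist_force: [-0.2, 0.0, -0.0]
opening: 0.0007
gripper_force: 0.0
```

```bash
python3 to.py; python3 caps.py
```

```text
31.55 [ 0.4555 -0.0182  0.1937] yaw 83.1 open 0.0006813974327680267 F [-0.2  0.  -0. ]
top 349 cap [ 0.777 -0.175] pot [ 0.765 -0.171]
top 244 cap [ 0.59  -0.202] pot [ 0.584 -0.197]
top 141 cap [0.59  0.221] pot [0.584 0.212]
top 107 cap [0.53  0.222] pot [0.526 0.213]
top 26 cap [0.486 0.223] pot [0.484 0.213]
scene 151 cap [0.484 0.211] pot [0.514 0.193]
scene 169 cap [0.53  0.218] pot [0.558 0.2  ]
scene 189 cap [0.589 0.222] pot [0.615 0.203]
scene 312 cap [ 0.559 -0.198] pot [ 0.586 -0.198]
scene 736 cap [ 0.725 -0.166] pot [ 0.744 -0.167]
wrist 29 cap [ 0.832 -0.192] pot [ 0.798 -0.168]
wrist 28 cap [ 0.604 -0.206] pot [ 0.591 -0.181]
```

View pics/last_scene.png

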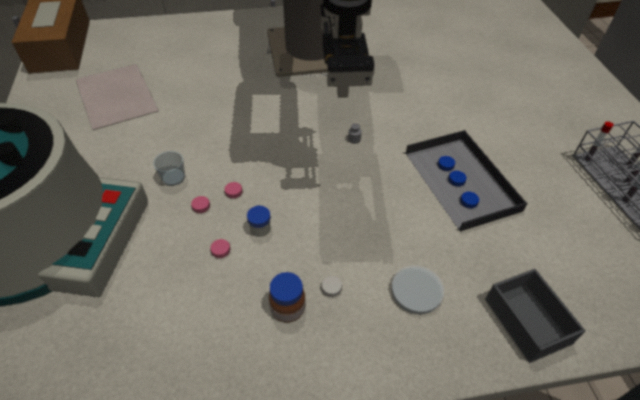

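All three caps lie flat inside the pan, at (447,163), (457,178) and (470,200). The pot, pink and white discs, weight, beaker, dish and jar are unmoved, and the arm is clear.

```bash
python3 -c "
from plant import r
print(r.sign_off())"
```

```text
the job is handed in; nothing more can be done
None
```

I swept all three blue caps into the pan; in the last picture they lie flat and wholly inside it, with the pot and everything else where it was, and I handed the job in at about 32 s.

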